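# Tip up a thin cover plate and rack it

### The arm

A 6-joint arm with a two-finger parallel gripper is mounted at the origin on the work surface. World frame = base frame: x ahead of the robot, y to its left, z up, the work surface at z = 0. Lengths are in m, angles in rad, forces in N, time in s.
With the tool pointing down it reaches from about 0.3 to 0.95 m from the base axis. Payload 3.1 kg.
Tool frame: the origin (TCP) lies on the centre line of the jaws, within the pads' length; the fingertips stand 11 mm ahead of it and the grasp point (between the pads) lies 8 mm behind it; z points along the fingers, y is the direction in which the jaws open and shut (so a half turn about z gives the same grasp; the last joint's range is limited). The gripper opens to 85 mm and grips with 20 to 120 N. Pads are 22 mm wide; open, the fingers measure 114 mm over their backs; the gripper's body (76 mm by 85 mm) begins 54 mm behind the grasp point. The pads swing forward as they close: fully open they stand 13 mm farther back than shut.
Start: joints at [1.071, 0.308, 1.634, -0, 1.2, -0.07], TCP at [0.26, 0.568, 0.242] pointing down, gripper open.
Joint ranges: [-3.06, 3.06], [-0.79, 1.96], [0.05, 2.63], [-1.19, 4.34], [0.05, 2.64], [-2.94, 2.94]. Speed limits (rad/s): [2.79, 2.79, 3.14, 3.14, 3.14, 3.14].

### API

Orientations are given as [roll, pitch, yaw] about the fixed x, y, z axes, in that order (R = Rz(yaw) Ry(pitch) Rx(roll)).
In Python, from workcell import bot gives the robot as it stands. Calls block until the motion is done:
- bot.goto(position, orientation): joint-space move of the TCP to a pose.
- bot.line_to(position, rot=None, rate=0.15, f_stop=None): straight line of the TCP; rot=None keeps the orientation; rate is the mean speed in m/s. With f_stop (N) it stops when the force on the tool has changed by that much, and returns True; else False.
- bot.goto_joints(angles): joint-space move.
- bot.set_gripper(opening): finger opening in m; the grip force is fixed at half the most; returns when the fingers have stopped.
- bot.hold(seconds).
- bot.solve_ik(position, orientation): joint angles nearest the present ones, or None.
- bot.capture(name): name is "scene" or "top"; returns a dict with "image" (400x640x3 uint8, red, green, blue), "K" (3x3 intrinsics, pixels), "T" (4x4, takes a point from camera to world coordinates). Camera axes: x right, y down, z forward; pixel columns grow to the right and rows downward; lengths in m; the calibration is good to about 2 mm. A picture is of the moment at which its call begins. There is no depth.
A pose or a line that the arm cannot do raises bot.PlanningError and nothing moves.
- bot.hand_in(): hands the job in, once; it reports no verdict.
Readings, each from a call of its own:
- bot.read_time(): time.
- bot.read_joint_pos(): joint angles.
- bot.read_joint_velocities(): joint speeds.
- bot.read_joint_torque(): joint torques, N m.
- bot.read_ee_pos(): TCP position.
- bot.read_orientation(): TCP orientation.
- bot.read_force(): force on the tool from outside, world axes, zero at the start.
- bot.read_torque(): the same for the moment, N m.
- bot.read_width(): finger opening in m.
Only numpy, scipy, OpenCV 4.12 (cv2) and the standard library are available. Lean on these libraries where they do the work, as an engineer would, in place of code of your own. Each camera call takes 0.05 s, during which the arm holds its last target. There are 200 camera calls.

### The job

The thin aluminium cover plate lies flat on the wooden tipping block. Press down on its overhanging end so that it tips over the ridge and comes to rest by itself leaning over the sloping side, its lower end in the trough; then take it by the raised edge and stand it on end, long way up, fully down in the slot of the empty rack, and let go. Never let the plate fall onto the bench, and leave the other cover, the tape roll, the flask and the screwdriver where they are.

Things in the scene. Friction and masses are not known exactly. Their poses are not given: they have to be found in the camera images.
- plate_c (a point): Centre (mid-thickness) of the loose cover plate: aluminium sheet 120 mm long (x axis) by 96 mm wide (y), 3 mm thick (z), about 0.12 kg, five dark slots across its middle, too wide to grip across. At the start it lies flat on the block, centre 5 to 9 mm behind the ridge, its +x end overhanging the slope by 51 to 55 mm. Under 1 N on that end tips it about the ridge.
- ridge (a point): Middle of the ridge of the fixed wooden tipping block, 80 mm above the bench, where its flat top meets the sloping face. x: level, from the flat top towards the slope; y along the ridge; z up. Block 110 mm along y. The flat top reaches 45 mm from the ridge to -x, solid below, open bench behind. The face drops towards +x at 60 degrees from level for 72 mm, down to the trough.
- trough (a point): Middle of the trough's bottom line: a V between the 60 degree face and a board that rises outwards (+x) at 55 degrees for 52 mm, open above; axes as the ridge's. Pressed past 30 to 40 degrees the plate starts to slide by itself until its lower end is in the V; it then leans on the ridge or the face, 50 to 60 degrees from level, its upper 48 to 55 mm free above the ridge. Let go too early, it falls back.
- slot (a point): Middle of the floor of the slot in the EMPTY rack, a fixed wooden block 50 mm (x) by 130 mm (y) by 38 mm high. The slot runs the whole length along the y axis and is open at both ends, 10 mm wide (x) and 30 mm deep; its floor, at this point, is 8 mm above the bench. z up.
- full_slot (a point): The same point of the second rack, alike, in which the other cover already stands. Which rack is nearer the robot varies.
- oldcover: Other, smaller aluminium cover, 90 mm wide (y), 75 mm tall (z), 3 mm thick (x), loose, standing upright in the full rack. Origin at the middle of its lower edge, on the slot floor. Leave alone.
- tape: Loose roll of grey tape lying flat, 100 mm across, 45 mm high; origin at the centre of its underside. Leave alone.
- flask: Loose steel flask, 68 mm across, 200 mm tall, upright; origin at the centre of its underside. Leave alone.
- driver: Loose screwdriver lying along its x axis, about 200 mm long, handle 26 mm thick; origin under its middle. Leave alone.
Not all that is in view belongs to the job. What is shaped like the part that bears plate_c but purple is not meant.

How it is judged:
On the way:
1. the plate rests tipped up over the sloping face, its lower end in the trough, with the fingers off it (angle between plate_c's own z axis and vertical between 0.7 and 1.25 rad and x of plate_c in the frame of ridge between 0 and 0.03 m and z of plate_c in the frame of ridge between -0.025 and 0.003 m and contact force between the fingers and plate below 0.1 N), for 0.2 s.
At the end, for the whole second after the job is handed in: The plate stands on end, long way up (its length within 0.32 rad of upright, leaning in the slot allowed), in the empty rack's slot with its lower edge on the slot floor (centre 54 to 64 mm above it), its middle within 20 mm of the rack's middle along the slot, at rest (angle between the x axis of plate_c and the z axis of slot, either way round below 0.32 rad and angle between the z axis of plate_c and the x axis of slot, either way round below 0.35 rad and z of plate_c in the frame of slot between 0.054 and 0.064 m and x of plate_c in the frame of slot between -0.022 and 0.022 m and y of plate_c in the frame of slot between -0.02 and 0.02 m and linear speed of plate below 0.02 m/s); the robot touches nothing.
It fails at once if the cover plate falls onto the bench (height (world z) of plate_c below 0.03 m).
It fails at once if the other cover is moved more than 20 mm (distance of oldcover from where it was at the start of the episode above 0.02 m).
It fails at once if the tape roll, flask or screwdriver is moved more than 30 mm (distance of any of tape, flask, driver from where it was at the start of the episode above 0.03 m).
It also fails if it takes over 64 s, if anything falls off the work surface, if the arm or the gripper's body presses on something with over 40 N, if the wrist force passes 120 N, or if a joint passes its speed limit or range.

## Working session

There is one attempt and no reset: what is moved stays moved. The work goes in short steps, each a Python script; the robot and the scene stay as the last script left them, time stands still between calls to the robot, and variables do not carry over. Pictures are saved under pics/ and viewed, about 8 in all and at most 12, crops included, and the job is handed in when it is done.

```bash
mkdir -p pics; python3 - <<'E'
from workcell import bot
import cv2,numpy as np
np.set_printoptions(precision=4,suppress=True)
for n in("scene","top"):
    c=bot.capture(n); cv2.imwrite(f"pics/{n}0.png",c["image"][:,:,::-1]); print(n,c["K"],c["T"])
E
```

```text
scene [[402.0205   0.     315.5506]
 [  0.     402.0205 205.9262]
 [  0.       0.       1.    ]] [[-0.4591  0.7452 -0.4836  1.0931]
 [ 0.8884  0.3892 -0.2436  0.3759]
 [ 0.0068 -0.5415 -0.8407  0.9972]
 [ 0.      0.      0.      1.    ]]
top [[411.6187   0.     316.8118]
 [  0.     411.6187 202.0112]
 [  0.       0.       1.    ]] [[-0.0306 -0.9964  0.0792  0.5022]
 [-0.9995  0.0313  0.0079  0.1005]
 [-0.0104 -0.079  -0.9968  0.9955]
 [ 0.      0.      0.      1.    ]]
```

View pics/top0.png

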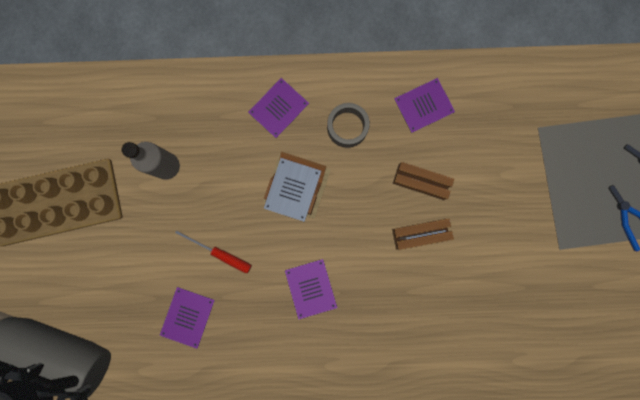

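View pics/scene0.png

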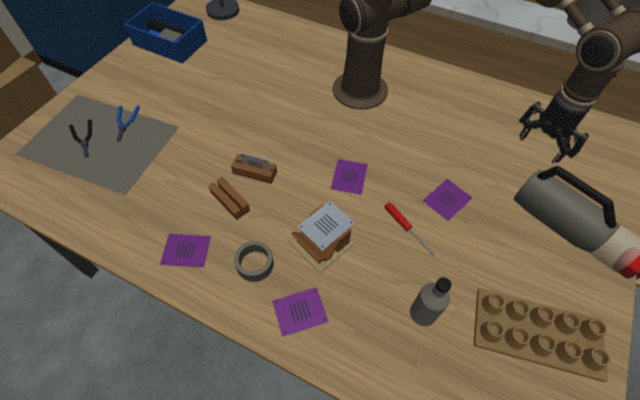

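The plate meant is the silver one at top (295,188) / scene (327,225). The four purple ones, at top (278,107), (425,105), (311,289) and (187,318), are not meant. The empty rack is at top (423,181), because the rack at (423,234) has a cover in it. I'll confirm this and find the slope side in one enlarged crop.

```bash
python3 - <<'E'
import cv2,numpy as np
t=cv2.imread("pics/top0.png");s=cv2.imread("pics/scene0.png")
a=cv2.resize(t[140:230,255:345],(400,400),interpolation=cv2.INTER_CUBIC)
b=cv2.resize(s[190:280,280:370],(400,400),interpolation=cv2.INTER_CUBIC)
c=cv2.resize(t[155:255,385:465],(160,200),interpolation=cv2.INTER_CUBIC)
c=cv2.resize(t[155:255,385:465],None,fx=2,fy=2,interpolation=cv2.INTER_CUBIC)
d=cv2.resize(s[145:225,200:290],None,fx=2,fy=2,interpolation=cv2.INTER_CUBIC)
o=np.zeros((600,800,3),np.uint8);o[:400,:400]=a;o[:400,400:]=b;o[400:,:160]=c[:200];o[400:560,400:580]=d
cv2.imwrite("pics/crop0.png",o)
E
```

```text
(no output)
```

View pics/crop0.png

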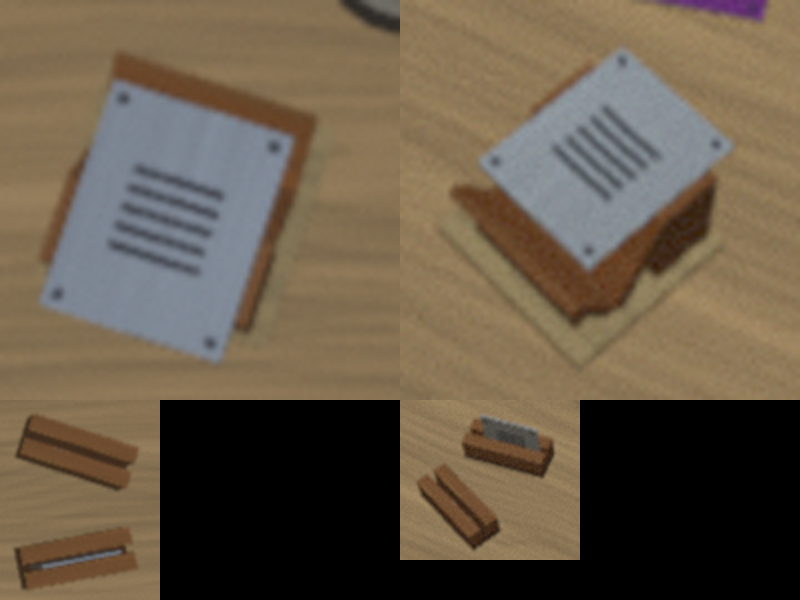

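The crops confirm it. The silver plate with five dark slots lies on the wooden block, and the slope and trough board face top-image up (world +x). The empty rack is the one at top (423,181), and the old cover stands in the other. Next I'll measure by masks and rectangles cast onto planes.

```bash
cat > h.py <<'E'
from workcell import bot
import cv2,numpy as np
np.set_printoptions(precision=4,suppress=True)
def ray(c,uv,z):
    uv=np.atleast_2d(uv).astype(float)
    d=np.c_[uv,np.ones(len(uv))]@np.linalg.inv(c["K"]).T@c["T"][:3,:3].T; o=c["T"][:3,3]
    return o+d*((z-o[2])/d[:,2])[:,None]
def comp(m,seed,r=12):
    n,l=cv2.connectedComponents(m.astype(np.uint8)); x,y=seed
    k=l[y-r:y+r,x-r:x+r]; k=k[k>0]; return (l==np.bincount(k).argmax()).astype(np.uint8)
def rect(c,m,z):
    ct=max(cv2.findContours(m,cv2.RETR_EXTERNAL,cv2.CHAIN_APPROX_NONE)[0],key=cv2.contourArea)[:,0]
    p=ray(c,ct,z)[:,:2]
    (cx,cy),(w,h),a=cv2.minAreaRect((p*1000).astype(np.float32))
    if w<h: w,h,a=h,w,a+90
    return np.array([cx,cy,w,h,(a+90)%180-90])
E
python3 - <<'E'
from h import *
for n,pl,er,fr in(("top",(295,188),(423,181),(423,234)),("scene",(327,225),(229,197),(254,172))):
    c=bot.capture(n); hsv=cv2.cvtColor(c["image"],cv2.COLOR_RGB2HSV); H,S,V=[hsv[:,:,i].astype(int) for i in range(3)]
    m=comp((H>90)&(H<125)&(S<90)&(V>110),pl); m=cv2.morphologyEx(m,cv2.MORPH_CLOSE,np.ones((7,7)))
    print(n,"plate",rect(c,m,.083))
    x,y=er; print("rack px",hsv[y-6:y+8:2,x],"bench",hsv[y+22,x-10])
    for name,s in(("empty",er),("full",fr)):
      for th in(70,85):
        m=comp((H<14)&(S>110)&(V>th),s); m2=cv2.morphologyEx(m,cv2.MORPH_CLOSE,np.ones((7,7)))
        print(name,th,rect(c,m2,.038),m2.sum())
    for th in (60,80): 
        m=comp((H<14)&(S>110)&(V>th),(pl[0]+(11 if n=="top" else -10),pl[1]+(-27 if n=="top" else 20)),5); print("block",th,rect(c,m,.06),m.sum())
    if n=="top": q=[(281.1,151.7),(326.1,166.5)];print("board edge",ray(c,q,.06))
E
```

```text
top plate [605.131  162.2897 117.5848  94.5083 -20.1017]
rack px [[ 13 148 112]
 [ 14 153  90]
 [ 12 144  62]
 [ 12 136  77]
 [ 14 144 110]
 [ 13 147 109]
 [ 14 152 111]] bench [ 18  99 134]
empty 70 [ 638.4316 -147.0258   27.9645   14.1659   88.1635] 55
empty 85 [ 638.4316 -147.0258   27.9645   14.1659   88.1635] 55
full 70 [ 508.5271 -153.0551    6.9335    6.9249   -3.0134] 12
full 85 [ 508.5271 -153.0551    6.9335    6.9249   -3.0134] 12
block 60 [634.8781 121.9349 148.5353  75.9066  24.8543] 187
block 80 [634.8781 121.9349 148.5353  75.9066  24.8543] 187
board edge [[0.6954 0.1867 0.06  ]
 [0.6576 0.0842 0.06  ]]
scene plate [605.7491 161.9308 117.1352  94.6386 -19.9597]
rack px [[ 15 143 118]
 [ 16 150 100]
 [ 14 194  54]
 [ 16 174  69]
 [ 12 144 108]
 [ 12 138 120]
 [ 15 142 115]] bench [ 19  97 140]
empty 70 [ 637.3254 -148.7044  128.7354   23.1143   70.7919] 239
empty 85 [ 637.9548 -149.3037  128.0153   20.5037   70.8321] 203
full 70 [ 520.4977 -121.532    56.8245   31.2285  -36.7989] 107
full 85 [ 509.2943 -116.3701   38.5694   21.2723  -79.4442] 63
block 60 [654.1866 178.8288 149.7287  91.091  -58.8847] 360
block 80 [669.5933 155.5849 116.5081  66.3496 -75.6249] 269
```

```bash
python3 - <<'E'
from h import *
for n,er,fr in(("top",(423,181),(423,234)),("scene",(229,197),(254,172))):
    c=bot.capture(n); hsv=cv2.cvtColor(c["image"],cv2.COLOR_RGB2HSV); H,S,V=[hsv[:,:,i].astype(int) for i in range(3)]
    for th in(75,85,95):
      m=((H<=17)&(S>119)&(V>th)).astype(np.uint8)
      m[:]=m*cv2.circle(np.zeros_like(m),er,36,1,-1)
      if n=="scene": m[:178,238:]=0
      else: m[212:]=0
      k,l,st,_=cv2.connectedComponentsWithStats(m)
      m=np.isin(l,[i for i in range(1,k) if st[i,4]>60]).astype(np.uint8)
      m=cv2.morphologyEx(m,cv2.MORPH_CLOSE,np.ones((7,7)))
      print(n,th,rect(c,m,.038),m.sum())
    # groove: dark pixels inside rack top region
    g=((V<82)&(S>119)).astype(np.uint8)*cv2.erode(m,np.ones((5,5)))
    v,u=np.nonzero(g); p=ray(c,np.c_[u,v],.038)[:,:2]*1000
    if len(p)>5: print("groove",len(p),p.mean(0),cv2.fitLine(p.astype(np.float32),cv2.DIST_L2,0,.01,.01).ravel())
E
```

```text
top 75 [ 621.9838 -144.0193  130.3487   50.5394   70.0254] 1192
top 85 [ 622.2046 -144.4738  129.6453   49.8138   70.0254] 1168
top 95 [ 622.1776 -144.9064  128.7704   49.648    69.8814] 1132
groove 174 [ 622.4569 -145.2805] [   0.3412    0.94    622.4569 -145.2805]
scene 75 [ 625.3027 -142.4594  136.5971   51.2929   70.2625] 670
scene 85 [ 623.5903 -145.3102  130.0739   49.9948   70.2625] 649
scene 95 [ 623.4148 -145.4502  129.6918   49.7588   70.2625] 637
groove 73 [ 623.5423 -142.8161] [   0.3324    0.9431  623.5423 -142.8161]
```

Both views agree. The plate is at (605.5, 162) mm with yaw -20°, and the slot is at (622.7, -145) mm with yaw -20°. Now I'll tip the plate.

```bash
cat >> h.py <<'E'
from scipy.spatial.transform import Rotation as Ro
YAW=np.radians(-20.); RW=Ro.from_euler('z',YAW)
RID=np.array([.6054,.1621,.08])+RW.apply([.007,0,0])
SLOT=np.array([.6227,-.1450,.008])
def W(p,o=None): return RW.apply(p)+(RID if o is None else o)
def save(n,f,box=None,k=1):
    c=bot.capture(n); i=c["image"][:,:,::-1]
    if box: x,y,w,h=box; i=cv2.resize(i[y:y+h,x:x+w],None,fx=k,fy=k,interpolation=cv2.INTER_CUBIC)
    cv2.imwrite(f"pics/{f}.png",i); return c
E
python3 - <<'E'
from h import *
p=bot.read_ee_pos(); print(bot.read_orientation())
bot.set_gripper(0); bot.line_to([p[0],p[1],.36])
O=[np.pi,0,YAW]
bot.goto(W([.040,0,.26]),O); print(bot.read_joint_pos(),bot.read_time())
bot.line_to(W([.040,0,.030]),rate=.15)
f0=np.array(bot.read_force())
for z in np.arange(.010,-.0281,-.0063):
    s=bot.line_to(W([.040,0,z+.011]),rate=.04,f_stop=8)
    print(round(z,4),s,np.array(bot.read_force())-f0)
    if s: break
bot.hold(.3); save("scene","s1",(280,180,100,100),4); print(bot.read_time())
E
```

```text
[-3.1407 -0.0001  2.7118]
[0.1567 0.3204 1.4214 0.0004 1.4002 2.0753] 4.0667
0.01 False [-0.5157 -0.5315  0.6523]
0.0037 False [-0.7472 -0.1361  0.1096]
-0.0026 False [-0.0132 -1.0073 -0.234 ]
-0.0089 False [-0.0396 -1.3522  0.2719]
-0.0152 False [ 0.1123 -0.4717  0.0004]
-0.0215 False [0.5528 0.1226 0.6333]
-0.0278 False [-0.1422 -0.6503 -0.3682]
8.325
```

View pics/s1.png

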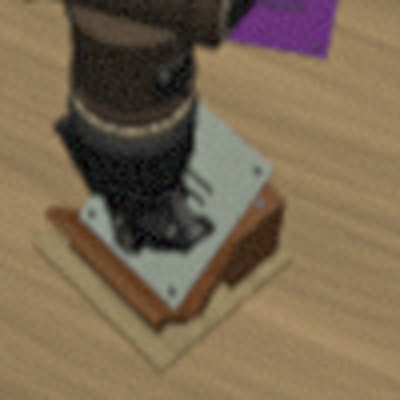

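The plate is tilted about the ridge with the closed fingers on its low end, and it has not clearly slid yet. I'll press a little further.

```bash
python3 - <<'E'
from h import *
print(bot.line_to(W([.040,0,-.034+.011]),rate=.03,f_stop=8),bot.read_ee_pos()); bot.hold(.4)
bot.line_to(W([.044,0,-.020+.011]),rate=.04)
bot.line_to(W([.044,0,.2]),rate=.15); bot.line_to(W([-.15,0,.25]),rate=.2)
save("scene","s2",(280,180,100,100),4); c=save("top","t2",(255,130,100,100),4)
a=cv2.imread("pics/s2.png");b=cv2.imread("pics/t2.png");cv2.imwrite("pics/st2.png",np.hstack([a,b])); print(bot.read_time())
E
```

```text
False [0.6491 0.146  0.0564]
12.3917
```

View pics/st2.png

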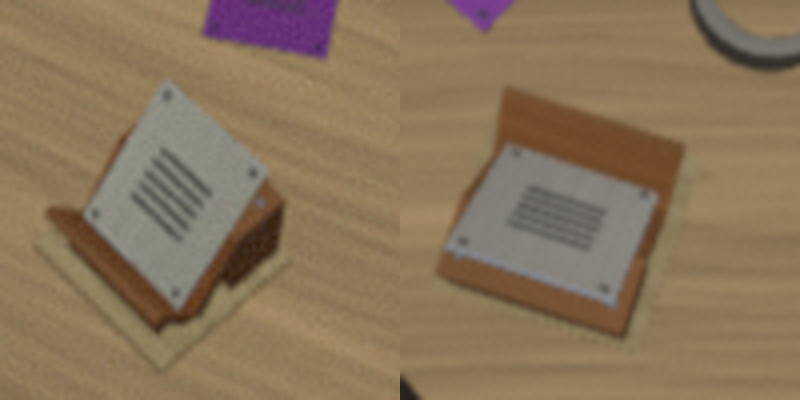

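The plate now leans over the slope with its lower end in the trough and the fingers off it. I'll triangulate its corners from these pixels: scene crop (270,178), (167,80), (180,308), (83,213); top crop (43,248), (215,305), (108,143), (260,190).

```bash
python3 - <<'E'
from h import *
cs=[bot.capture(n) for n in("scene","top")]
a=np.array([(270,178),(167,80),(180,308),(83,213)])/4.+[280,180]-.375
b=np.array([(43,248),(215,305),(108,143),(260,190)])/4.+[255,130]-.375
P=[c["K"]@np.linalg.inv(c["T"])[:3] for c in cs]
X=cv2.triangulatePoints(P[0],P[1],a.T,b.T); X=(X[:3]/X[3]).T
print("world",X); L=RW.inv().apply(X-RID); print("ridge",L)
u=(L[:2].mean(0)-L[2:].mean(0)); print("centre",L.mean(0),"len",np.linalg.norm(u),"angle",np.degrees(np.arctan2(u[2],-u[0])),"yaw resid",np.degrees(np.arctan2(*(L[0]-L[1])[[0,1]])),bot.read_force())
E
```

```text
world [[0.598  0.2171 0.1166]
 [0.564  0.126  0.12  ]
 [0.6682 0.1896 0.031 ]
 [0.6368 0.1002 0.0354]]
ridge [[-0.0327  0.0491  0.0366]
 [-0.0336 -0.0481  0.04  ]
 [ 0.0426  0.0473 -0.049 ]
 [ 0.0436 -0.0474 -0.0446]]
centre [ 0.005   0.0002 -0.0043] len 0.11426339312391344 angle 48.13514676916411 yaw resid 0.48786970666792706 [0.9479 0.3263 0.9272]
```

The plate leans at about 49° with the raised edge at ridge-frame (-33, 0, +39) mm, so about 51 mm is free, as described. Next I'll grasp along the plate's plane, with checks before contact.

```bash
cat >> h.py <<'E'
def tool(th,s):  # tool orientation, pitch th below level in ridge frame, s = sign of jaw axis
    z=np.array([np.cos(th),0,-np.sin(th)]); y=s*np.array([np.sin(th),0,np.cos(th)])
    R=RW.as_matrix()@np.c_[np.cross(y,z),y,z]
    return Ro.from_matrix(R).as_euler('xyz'),z,s*y
TH=np.radians(49.5); E=np.array([-.033,.0005,.0387])
E
python3 - <<'E'
from h import *
best=None
for s in(1,-1):
    o,z,n=tool(TH,s); g=E+.015*z+.001*n
    q=[bot.solve_ik(W(g-.06*z),o),bot.solve_ik(W(g),o),bot.solve_ik(SLOT+[0,0,.113],tool(np.pi/2,s)[0]),bot.solve_ik(SLOT+[0,0,.26],tool(np.pi/2,s)[0])]
    print(s,*q,sep="\n")
    if all(x is not None for x in q):
        k=max(abs(x[5]) for x in q)
        if best is None or k<best[0]: best=(k,s)
s=best[1]; print("use",s); open("s.txt","w").write(str(s))
o,z,n=tool(TH,s); g=E+.015*z+.001*n
bot.set_gripper(.016); print(bot.read_width())
bot.goto(W(g-.08*z),o)
print(bot.line_to(W(g-.03*z),rate=.1,f_stop=8))
print(bot.line_to(W(g),rate=.04,f_stop=4),bot.read_force(),bot.read_time())
save("scene","s3",(260,170,110,110),5)
E
```

```text
1
[ 0.4979  0.2036  2.1575 -1.1302  0.568   1.7713]
None
[-0.2969  0.4658  1.6814 -0.      0.9943  0.0522]
[-0.2969  0.314   1.5728 -0.      1.2547  0.0522]
-1
[ 0.4979  0.2036  2.1575 -1.1302  0.568  -1.3703]
None
None
NoneTraceback (most recent call last):
  File "<stdin>", line 10, in <module>
TypeError: 'NoneType' object is not subscriptable
```

With the tool straight along the slope, joint 4 goes out of range. I'll scan an in-plane tilt φ (rotation about the plate normal) to find a feasible grasp and placing.

```bash
cat >> h.py <<'E'
def tool2(th,s,ph):
    o,z,n=tool(th,s); return (Ro.from_euler('xyz',o)*Ro.from_euler('y',ph)).as_euler('xyz'),z,n
E
python3 - <<'E'
from h import *
for th in(49.5,53):
 for s in(1,-1):
  for ph in range(-24,25,6):
    t=np.radians(th);p=np.radians(ph)
    o,z,n=tool2(t,s,p); g=E+.015*z+.001*n
    q=[bot.solve_ik(W(g),o),bot.solve_ik(W(g)+[0,0,.17],o),bot.solve_ik(SLOT+[0,0,.113],tool2(np.pi/2,s,p)[0]),bot.solve_ik(SLOT+[0,0,.26],tool2(np.pi/2,s,p)[0])]
    if q[0] is not None: print(th,s,ph,q[0],[x is not None for x in q],q[2])
E
```

```text
49.5 1 -24 [ 0.5682  0.5305  1.8586 -1.014   1.0087  1.7588] [True, True, True, True] [-0.1073  0.544   1.623  -0.4533  1.1236  0.4712]
49.5 1 -18 [ 0.5458  0.4742  1.9279 -1.0583  0.8863  1.7779] [True, True, True, True] [-0.1516  0.5153  1.6409 -0.3515  1.0759  0.3798]
49.5 1 -12 [ 0.5166  0.422   1.9944 -1.1143  0.7602  1.8038] [True, True, True, True] [-0.1983  0.4924  1.6568 -0.2411  1.0373  0.2784]
49.5 1 -6 [ 0.48    0.3749  2.0571 -1.188   0.6304  1.8421] [True, True, True, True] [-0.247   0.4758  1.6703 -0.1231  1.0096  0.1684]
49.5 1 24 [ 0.1801  0.2717  2.28    2.9004  0.2178 -2.5114] [True, True, True, True] [-0.4927  0.4959  1.6992  0.4789  1.0624 -0.4046]
49.5 -1 -24 [0.1801 0.2717 2.28   2.9004 0.2178 0.6302] [True, False, True, True] [-0.4927  0.4959  1.6992  0.4789  1.0624  2.737 ]
49.5 -1 -18 [ 0.2536  0.2692  2.2514  3.7556  0.1666 -0.1596] [True, True, True, True] [-0.4459  0.478   1.6989  0.3676  1.0272  2.8432]
49.5 -1 6 [ 0.48    0.3749  2.0571 -1.188   0.6304 -1.2995] [True, True, False, False] None
49.5 -1 12 [ 0.5166  0.422   1.9944 -1.1143  0.7602 -1.3378] 
[... 1420 characters left out ...]
55  0.2596  2.2281  3.9804  0.0783 -0.38  ] [True, True, True, True] [-0.4459  0.478   1.6989  0.3676  1.0272  2.8432]
53 -1 0 [ 0.4147  0.3255  2.0932 -1.1183  0.4811 -1.4195] [True, True, False, False] None
53 -1 6 [ 0.4596  0.3663  2.036  -1.0562  0.6191 -1.4443] [True, True, False, False] None
53 -1 12 [ 0.497   0.4138  1.9743 -1.01    0.7521 -1.4583] [True, True, True, True] [-0.1983  0.4924  1.6568 -0.2411  1.0373 -2.8632]
53 -1 18 [ 0.5273  0.4665  1.9091 -0.9735  0.8805 -1.4676] [True, True, True, True] [-0.1516  0.5153  1.6409 -0.3515  1.0759 -2.7617]
53 -1 24 [ 0.551   0.5234  1.841  -0.9438  1.0047 -1.4748] [True, True, True, True] [-0.1073  0.544   1.623  -0.4533  1.1236 -2.6704]
```

```bash
cat >> h.py <<'E'
TT=np.radians(50.5); PH=np.radians(-15)
E
python3 - <<'E'
from h import *
o,z,n=tool2(TT,1,PH); g=W(E+.015*z+.001*n); a=Ro.from_euler('xyz',o).as_matrix()[:,2]
bot.set_gripper(.016); print(bot.read_width())
bot.goto(g-.09*a,o); f0=np.array(bot.read_force())
print(bot.line_to(g-.03*a,rate=.1,f_stop=8))
print(bot.line_to(g,rate=.04,f_stop=5),np.array(bot.read_force())-f0,bot.read_ee_pos(),g,bot.read_time())
save("scene","s3",(260,170,110,110),4);save("top","t3",(255,130,110,110),4)
cv2.imwrite("pics/st3.png",np.hstack([cv2.imread("pics/s3.png")[:,:400],cv2.imread("pics/t3.png")[:,:400]]))
E
```

```text
0.015839534339602796
False
False [-0.62    0.1554 -0.4206] [0.5909 0.1679 0.1078] [0.5908 0.1679 0.1078] 15.3333
```

View pics/st3.png

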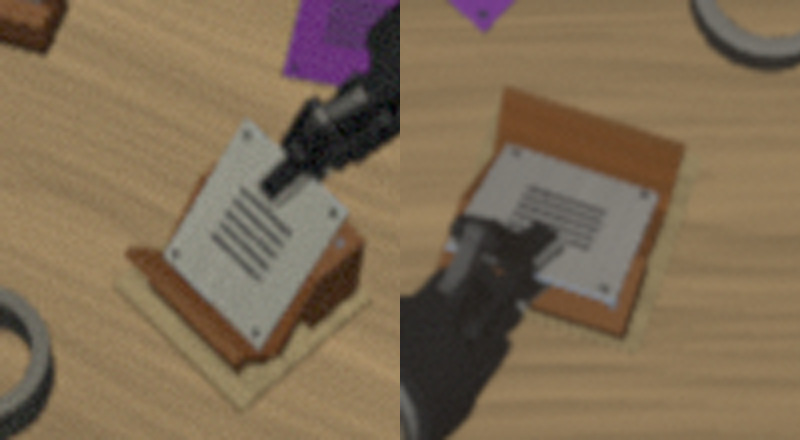

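The upper finger is above the plate, the other finger is beneath it, and the plate has not moved. Grip, lift straight up, swing upright above the slot, and look before inserting.

```bash
python3 - <<'E'
from h import *
bot.set_gripper(0); print(bot.read_width(),bot.read_force())
p=np.array(bot.read_ee_pos())
bot.line_to(p+[0,0,.03],rate=.05); bot.line_to(p+[0,0,.2],rate=.15); print(bot.read_width(),bot.read_force())
o=tool2(np.pi/2,1,PH)[0]
bot.goto(SLOT+[0,0,.21],o); bot.hold(.3); print(bot.read_width(),bot.read_ee_pos(),bot.read_time())
save("scene","s4",(180,90,110,130),4);save("top","t4",(370,130,110,130),4)
cv2.imwrite("pics/st4.png",np.hstack([cv2.imread("pics/s4.png")[:,:400],cv2.imread("pics/t4.png")[:,:400]]))
E
```

```text
0.0018304917049953597 [-1.2329 -0.3706  3.463 ]
0.0020898836462996005 [ 0.1492 -0.6806 -2.015 ]
0.001994040277241316 [ 0.6229 -0.1438  0.2183] 19.2917
```

View pics/st4.png

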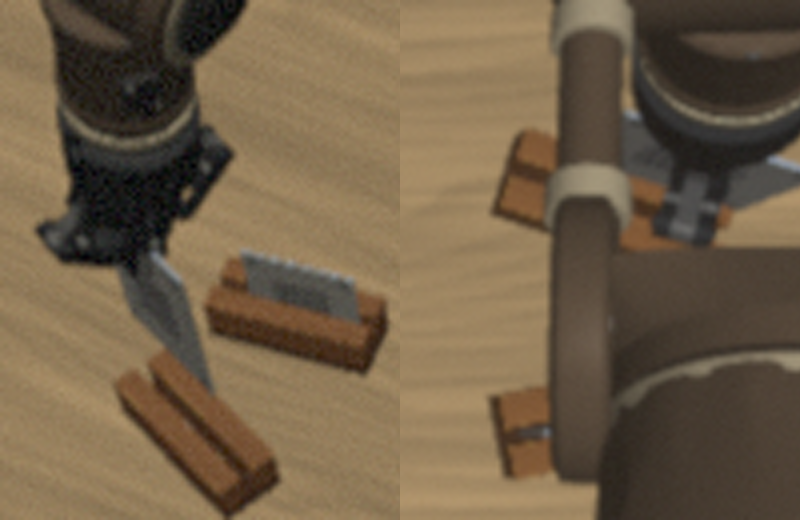

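The plate is held near vertical above the empty slot, but its lower edge looks tilted compared with the slot direction. I'll compare its predicted corners with the image.

```bash
python3 - <<'E'
from h import *
c=bot.capture("scene"); im=c["image"][:,:,::-1].copy()
T=np.array(bot.read_ee_pos()); o=[180,90]
L=np.array([[0,y,z] for y,z in((.048,.015),(-.048,.015),(-.048,-.105),(.048,-.105))])
X=RW.apply(L)+T; Y=(X-c["T"][:3,3])@c["T"][:3,:3]; uv=(Y/Y[:,2:])@c["K"].T
print((uv[:,:2]-o+.375)*4)
k=cv2.resize(im[90:220,180:290],None,fx=5,fy=5,interpolation=cv2.INTER_CUBIC); k=np.clip(k*1.6,0,255).astype(np.uint8)
cv2.polylines(k,[((uv[:,:2]-o+.5)*5).astype(np.int32)],True,(0,0,255),1)
cv2.imwrite("pics/s5.png",k[:600])
E
```

```text
[[183.5851 285.1302]
 [ 93.9648 197.4858]
 [133.4427 315.285 ]
 [216.0649 398.8652]]
```

View pics/s5.png

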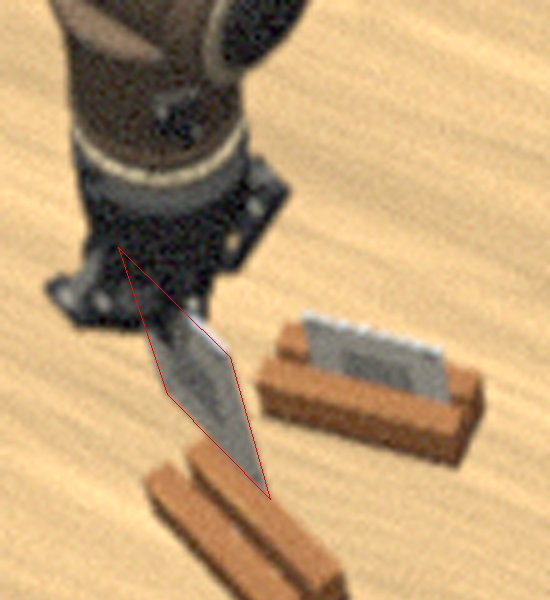

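The overlay matches the plate to within about 1 image pixel, so there's no slip. The first impression came from the viewing angle. Lower it with a force stop.

```bash
python3 - <<'E'
from h import *
f0=np.array(bot.read_force())
print(bot.line_to([SLOT[0],SLOT[1],.150],rate=.1,f_stop=6))
for z in(.140,.130,.120,.108):
    s=bot.line_to([SLOT[0],SLOT[1],z],rate=.025,f_stop=5); print(z,s,bot.read_ee_pos(),np.array(bot.read_force())-f0)
    if s: break
print(bot.read_time())
E
```

```text
False
0.14 False [ 0.6226 -0.145   0.1398] [1.0967 0.3903 0.7663]
0.13 False [ 0.6226 -0.145   0.1297] [ 0.5202 -0.1258  0.9597]
0.12 False [ 0.6226 -0.145   0.1198] [1.9138 0.4153 1.1707]
0.108 True [ 0.623  -0.1451  0.1107] [1.2069 0.5216 6.1231]
22.35
```

Contact came at the expected floor height, within about 2 mm. Release, back off and check.

```bash
python3 - <<'E'
from h import *
bot.set_gripper(.02); bot.hold(.3); print(bot.read_width())
p=np.array(bot.read_ee_pos()); a=Ro.from_euler('xyz',bot.read_orientation()).as_matrix()[:,2]
bot.line_to(p-.06*a,rate=.06); bot.line_to(p-.06*a+[0,0,.12],rate=.15)
q=bot.read_joint_pos(); q=list(q); q[0]+=.9; bot.goto_joints(q); bot.hold(.3); print(bot.read_ee_pos(),bot.read_time())
save("scene","s6",(180,110,100,110),4);save("top","t6",(380,140,100,110),4)
cv2.imwrite("pics/st6.png",np.hstack([cv2.imread("pics/s6.png"),cv2.imread("pics/t6.png")]))
E
```

```text
0.02021275010459665
[0.4917 0.4093 0.2859] 27.375
```

View pics/st6.png

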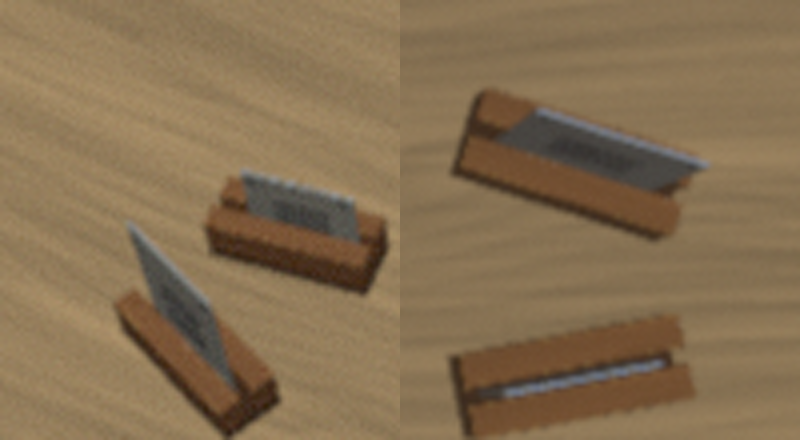

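The plate stands in the empty rack's slot, and the old cover has not moved. I'll check the top corners numerically: scene crop (212,305), (130,222); top crop (138,108), (307,166).

```bash
python3 - <<'E'
from h import *
cs=[bot.capture(n) for n in("scene","top")]
a=np.array([(212,305),(130,222)])/4.+[180,110]-.375; b=np.array([(138,108),(307,166)])/4.+[380,140]-.375
P=[c["K"]@np.linalg.inv(c["T"])[:3] for c in cs]
X=cv2.triangulatePoints(P[0],P[1],a.T,b.T); X=(X[:3]/X[3]).T
print(RW.inv().apply(X-SLOT))
E
```

```text
[[ 0.0005  0.0477  0.121 ]
 [-0.0005 -0.0469  0.12  ]]
```

```bash
python3 -c "
from workcell import bot
bot.hold(.3); print(bot.hand_in())"
```

```text
the job is handed in; nothing more can be done
None
```

The plate stands on end in the empty rack's slot, and I handed the job in at about 28 s of the 64 s; no verdict was reported.

I pressed the overhanging end down with closed fingers until the plate slid into the trough, and left it resting there. I then gripped it by the raised edge, lifted it, stood it upright, and lowered it until the force stop fired at floor height before letting go.

**Last checks (in the slot's frame):**
- **Seating:** the two top corners measure 120 and 121 mm above the slot floor, which is fully down.
- **Lean and centring:** the lean is about 0 mm and the plate is within 1 mm of the middle along the slot.
- **Other objects:** the old cover looks unmoved in the last pictures. I did not re-measure the tape, flask or screwdriver, but the arm made no contact near them.

**Disagreements along the way:**
- **First press:** pressing 28 mm down did not visibly make the plate slide; 6 mm more did.
- **Lean in the trough:** this measured 48 to 50°, at the low end of the expected 50 to 60° but inside the judged range. The corner measurement also came out short, at 114 mm instead of 120 mm, probably because the lower corners were partly hidden.
- **Straight grasp:** gripping straight along the slope was out of reach for joint 4, so I gripped and placed with the tool tilted 15° in the plate's plane.

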